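# Check the slot depth of a coupling hub with the braked depth gauge

## Task

Check the depth of the slot in the coupling hub that stands against the two locating bars: take the depth gauge from its stand, feel its probe into that slot beside the bore, and press slowly straight down, firmly but gently (some 15 N is enough, 50 N would mark the face), until the gauge's foot sits flat on the hub's face. Then put the gauge back on its stand with the reading still held on it, so that it can be read; leave the hubs and the other things where they are.

Things in the scene. Friction and masses are not known exactly. Their poses are not given: they have to be found in the camera images.
- gauge_grip (a point): Centre of the depth gauge's grip, 36 mm above the underside of its foot. The grip is plain metal, 24 x 24 mm square (flats across the gauge's x and y), from 8 to 54 mm above the underside of the foot; take it by two flats. z points up; the gauge is the same after a half turn; about 0.25 kg.
- gauge_foot (a point): Centre of the underside of the gauge's flat steel foot, 16 x 54 x 8 mm, long along the gauge's y axis; axes as gauge_grip. At the start the foot lies on the stand's block, 24 mm above the bench. Steel meets steel when it lands on the hub: go at 5 to 10 mm/s there, faster it knocks.
- probe_tip (a point): Tip of the gauge's probe, a flat blade that comes out of the middle of the foot's underside: 12 mm wide along the gauge's x, 6 mm thick along its y, the last 1.5 mm tapered. At the start 15 mm below the foot, hanging free in the stand's hole.
- probe (a joint): How far (m) the probe is pushed in: 0 = fully out, tip 15 mm below the foot (the start); 0.015 = tip level with the foot. Depth reading = 0.015 minus this. A light spring and a brake act on it: it takes about 8 N to push in, stays where it was pushed and never comes out again by itself, so pushing it on anything but the slot's floor spoils the reading.
- gauge: The whole gauge; origin and axes as gauge_foot. The probe's round tail and head stand out of the top of the grip, up to 65 mm above the underside of the foot when fully out and up to 80 mm when pushed in: keep the gripper's body off them. Parts up to 120 mm high stand on the benches behind and between its stand and the hubs: carry it above them.
- stand: The gauge's stand, a black block 48 x 86 x 24 mm high fixed to the bench, with low lips (5 mm high, 5.5 mm of play all round) about the foot's place and a hole 28 x 22 mm through the middle that the probe hangs in. Origin: centre of its underside; its long side, and the gauge's foot in it, run along y.
- nest: Two dark steel bars 14 x 64 x 18 mm, screwed to the bench at right angles to each other; one hub stands against both. Origin on the bench at the centre of the place of that hub; the bars are on the origin's +x side.
- hub_a: One of three loose coupling hubs (which one stands in the nest varies): steel disc 84 mm across, 28 to 40 mm high, 1 to 1.4 kg, bore 20 mm, with a straight slot 8 mm wide and 5 to 13 mm deep milled across its upper face through the centre. Height and depth differ from hub to hub. Origin: centre of the underside; x along the slot, z up. The slot's floor is 10 to 42 mm from the axis.
- hub_b: One of three loose coupling hubs (which one stands in the nest varies): steel disc 84 mm across, 28 to 40 mm high, 1 to 1.4 kg, bore 20 mm, with a straight slot 8 mm wide and 5 to 13 mm deep milled across its upper face through the centre. Height and depth differ from hub to hub. Origin: centre of the underside; x along the slot, z up. The slot's floor is 10 to 42 mm from the axis.
- hub_c: One of three loose coupling hubs (which one stands in the nest varies): steel disc 84 mm across, 28 to 40 mm high, 1 to 1.4 kg, bore 20 mm, with a straight slot 8 mm wide and 5 to 13 mm deep milled across its upper face through the centre. Height and depth differ from hub to hub. Origin: centre of the underside; x along the slot, z up. The slot's floor is 10 to 42 mm from the axis.
- tub: Bystander: open grease tub, 67 mm across, 52 mm high.
- marker: Bystander: paint marker lying on the bench, 126 mm long.
- hexkey: Bystander: hexagon key lying on the bench, 124 mm long.
- calipers: Bystander: digital caliper lying on the bench, 225 mm long.

How it is judged:
By the outcome, as a careful person would: the job done as asked, in the order asked, and still so for the second after the job is handed in, with the robot touching nothing.
It also fails if it takes over 64 s, if anything falls off the work surface, if the arm or the gripper's body presses on something with over 40 N, if the wrist force passes 120 N, or if a joint passes its speed limit or range.

## Robot

A 6-joint arm with a two-finger parallel gripper is mounted at the origin on a cart in front of the work surface, level with it; the furniture and walls round the work are solid. World frame = base frame: x ahead of the robot, y to its left, z up, the work surface at z = 0. Lengths are in mm, angles in rad, forces in N, time in s.
With the tool pointing down it reaches from about 300 to 775 mm from the base axis. Payload 14.6 kg.
Tool frame: the origin (TCP) lies between the finger pads; the fingertips stand 11 mm ahead of it and the grasp point (between the pads) lies 8 mm behind it; z points along the fingers, y is the line along which they close (so a half turn about z gives the same grasp; the last joint's range is limited). The gripper opens to 94 mm and grips with 3 to 60 N. Pads are 16 mm wide; open, the fingers measure 119 mm over their backs; the gripper's body (75 mm by 177 mm) begins 78 mm behind the grasp point.
Start: joints at [-1.367, 0.3, 1.521, -0, 1.321, -0.067], TCP at [147.12, -529.948, 216.446] pointing down, gripper open.
Joint ranges: [-3.03, 3.03], [-0.79, 2.21], [0.23, 2.52], [-1.04, 4.18], [0, 3.07], [-2.55, 2.55]. Speed limits (rad/s): [2.22, 2.22, 2.57, 3.14, 3.14, 3.14].

## Interface

Orientations are given as [roll, pitch, yaw] about the fixed x, y, z axes, in that order (R = Rz(yaw) Ry(pitch) Rx(roll)).
In Python, from cell import manip gives the robot as it stands. The module is installed in compiled form; this text tells all that it offers.
- The arm moves only by the tool arm_command, never from a script. Its argument "rows" is one flat list of numbers, 5 for each row, row after row: the shift along the world's x, y, z in mm, then the turn about the world's z in degrees, then the finger opening in mm, from 0 to 94. In form: [dx, dy, dz, twist, jaw, dx, dy, dz, twist, jaw, ...]. A call has 1 to 5 rows; each row shifts and turns the commanded pose from where the row before left it; what a row does not reach is not made up. A row lasts 1/8 s, in which the tool goes at most 62.5 mm and 10.7 degrees, less where a joint would pass 70% of its speed; a pose out of reach is approached as far as the arm can. A call is refused whole if a number of a shift passes 62.5 or a number of a turn 10.7, either way. A call with a gripper value outside its range is refused whole. The fingers move at their own pace and stop on an object; "newtons" is the grip in N (left out, the last holds). Time passes only in rows, so rows that do not move let the fingers close. It gives the time, the measured TCP pose, the force and the opening at its end, in the units of the state.
- manip.read_state(): the state, without advancing time (a new reading comes with each control period).
- manip.camera(name): name is "side" or "top"; returns a dict with "image" (384x512x3 uint8, blue, green, red), "z_map" (384x512 float32, mm along the optical axis (not along the pixel's ray), 0 where there is no reading), "fx", "fy", "cx", "cy" (pixels), "pose" (4x4, takes a point from camera to world coordinates). Camera axes: x right, y down, z forward; pixel columns grow to the right and rows downward; lengths in mm; the calibration is good to about 2 mm. A picture is of the moment at which its call begins.
- manip.sign_off(): hands the job in, once; it reports no verdict.
The state is a dict: "clock": time; "joints": joint angles; "qd": joint speeds; "effort": joint torques, N m; "eef_pos": TCP position; "eef_rot": TCP orientation; "wrist_force": force on the tool from outside, world axes, zero at the start; "moment": the same for the moment, N m; "finger_gap": finger opening in mm.
Only numpy, scipy, OpenCV 4.12 (cv2) and the standard library are available. Lean on these libraries where they do the work, as an engineer would, in place of code of your own. Each camera call takes 0.05 s, during which the arm holds its last target. There are 200 camera calls.

## Working session

There is one attempt and no reset: what is moved stays moved. The work goes in short steps, Python scripts to look and compute and a tool call to move; the robot and the scene stay as the last step left them, time stands still between calls to the robot, and variables do not carry over. Pictures are saved under pics/ and viewed, on a budget of 10 in all, crops included, one or two more only if the job needs it, and the job is handed in when it is done.

Besides the shell and the picture viewer there is one more tool, called after "Call:" by a JSON object that holds its "fn" and its "kwargs". arm_command: Moves the arm, as the interface text tells. Its arguments: {"type":"object","properties":{"rows":{"type":"array","items":{"type":"number"}},"newtons":{"type":"number"}},"required":["rows"]}

```bash
mkdir -p pics; cat > h.py <<'E'
import numpy as np, cv2
from cell import manip
def cam(n):
    c=manip.camera(n); return c
def world(c):
    z=c["z_map"].astype(float); h,w=z.shape
    u,v=np.meshgrid(np.arange(w),np.arange(h))
    P=np.stack([(u-c["cx"])/c["fx"]*z,(v-c["cy"])/c["fy"]*z,z,np.ones_like(z)],-1)@np.array(c["pose"]).T
    P=P[...,:3]; P[z==0]=np.nan; return P
E
python3 - <<'E'
from h import *
for n in("top","side"):
    c=cam(n); np.savez(f"{n}0.npz",**{k:c[k] for k in c}); print(n,c["fx"],np.array(c["pose"]).round(3).tolist())
    cv2.imwrite(f"pics/{n}0.png",cv2.resize(c["image"],(800,600),interpolation=cv2.INTER_CUBIC))
print(manip.read_state())
E
```

```text
top 445.22489898505154 [[-0.025, -0.981, 0.193, 265.055], [-1.0, 0.025, -0.0, -95.316], [-0.005, -0.192, -0.981, 1690.029], [0.0, 0.0, 0.0, 1.0]]
side 418.8747787810729 [[-0.971, -0.122, 0.206, 278.133], [-0.239, 0.437, -0.867, 1166.14], [0.016, -0.891, -0.453, 747.285], [0.0, 0.0, 0.0, 1.0]]
{'clock': 0.1, 'joints': array([-1.36659169e+00,  3.00367477e-01,  1.52148963e+00, -1.93797406e-05,
        1.32067044e+00, -6.66074020e-02]), 'qd': array([ 0.00051111, -0.00060018, -0.0026292 , -0.00239812, -0.0011904 ,
       -0.00019519]), 'effort': array([ 8.10803540e-04, -5.32642221e+01, -3.53286660e+01,  7.08608679e-02,
        2.34606833e-02, -6.31309695e-05]), 'eef_pos': array([ 147.07953652, -529.75657537,  215.98184678]), 'eef_rot': array([-3.14065859e+00, -4.34938488e-05,  2.70816820e-01]), 'wrist_force': array([ 1.31314276, -0.25248988,  0.06298167]), 'moment': array([0.02381384, 0.04319713, 0.00537419]), 'finger_gap': 94.04837400692507}
```

View pics/top0.png

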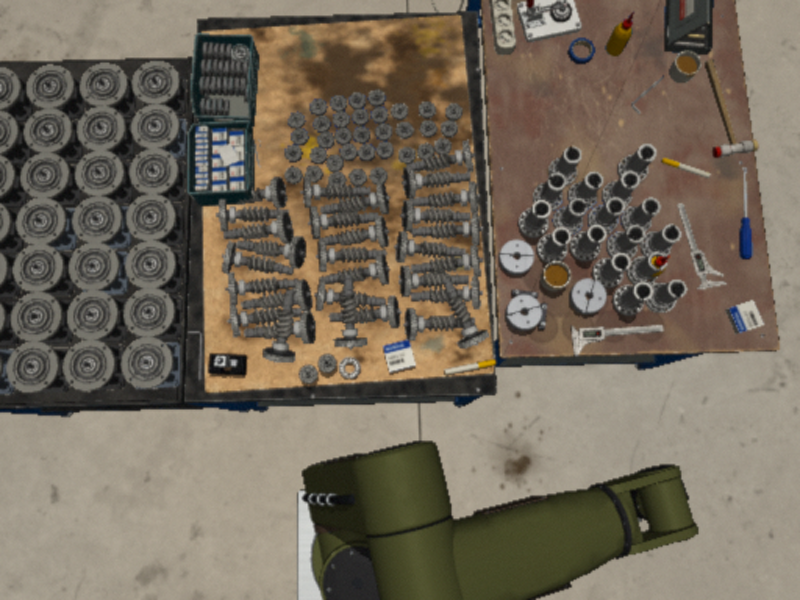

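View pics/side0.png

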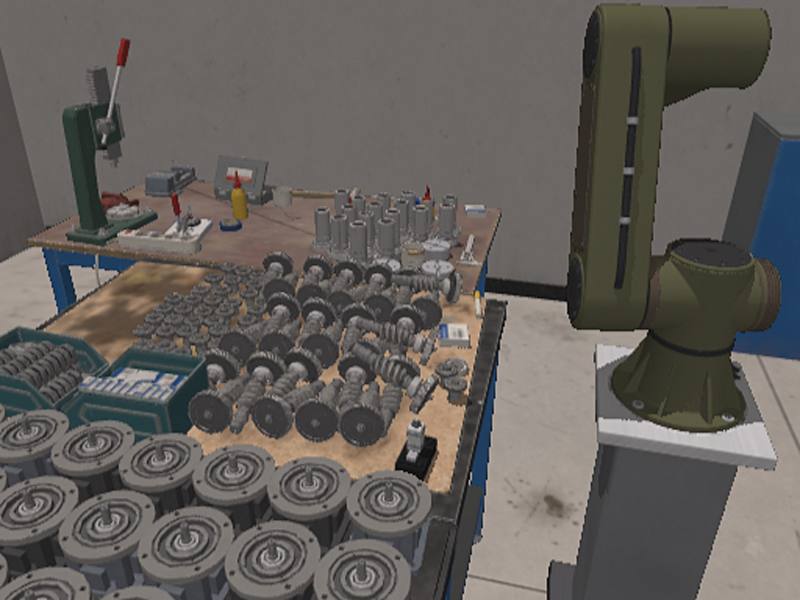

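Top view: gauge stand at about (228,364), hubs at (517,257), (524,312) and (588,296). The hub at (524,312) seems to have dark bars beside it. I'll enlarge both places.

```bash
python3 - <<'E'
from h import *
d=np.load("top0.npz"); im=d["image"]; W=world(d)
def crop(u0,v0,w,h,s): return cv2.resize(im[v0:v0+h,u0:u0+w],None,fx=s,fy=s,interpolation=cv2.INTER_CUBIC)
a=crop(315,145,80,75,7.5)   # hubs
b=crop(130,218,33,30,6)
out=np.zeros((600,800,3),np.uint8); out[:a.shape[0],:a.shape[1]]=a; out[:b.shape[0],601:601+b.shape[1]]=b[:600,:199]
cv2.imwrite("pics/crop1.png",out)
# hubs: fit each top
for n,u,v in(("p",331,164),("q",335,200),("r",376,189)):
    w=W[v-16:v+17,u-16:u+17].reshape(-1,3)
    uv=np.stack(np.meshgrid(np.arange(u-16,u+17),np.arange(v-16,v+17)),-1).reshape(-1,2)
    z=w[:,2]; m=(z>22)&(z<46); zt=np.median(z[m]); m&=abs(z-zt)<3
    p=w[m]; (c,r)=cv2.minEnclosingCircle(p[:,:2].astype(np.float32)); print(n,"ztop",zt.round(1),"mean",p.mean(0).round(1),"circ",np.round(c,1),round(r,1),m.sum())
w=W[222:248,130:163]; np.set_printoptions(linewidth=220,suppress=True)
print(w[...,2].round(0)[2:24:1,2:31])
print(W[233,130],W[233,162])
E
```

```text
p ztop 25.5 mean [ 696.5 -383.4   25.2] circ [ 688.6 -400.3] 62.2 195
q ztop 34.0 mean [ 558.4 -391.1   34.1] circ [ 558.3 -391.3] 42.5 173
r ztop 28.9 mean [ 600.  -548.2   29. ] circ [ 617.4 -548.4] 64.3 212
[[ -6.   3.   7.  -1.  -4.   2.  -5.  -3.  -5.  -3.   3.   6.   3.   5.  -2.  -3.  -4.   5.   6.  -5.   9.  -6.   3.  -1.   5.  -0.   1.   3.   1.]
 [ -4.   3.   3.  -2.  -1.  -6.   3.   4.  -0.  -1.  -2.   0.  -2.   5.   0.  -3.  -1.   8.   4.  -1.   0.   2.  -1.   1. -10.   4.  -2.   1.  10.]
 [ -3.   7.  23.  22.  25.  26.  26.  24.  28.  29.  28.  24.  24.  27.  23.  25.   1.  -9.  -5.  -1.   0.   3.   0.   3.  -0.   2.   4.   1.  -3.]
 [  8.   1.  27.  33.  32.  29.  33.  81.  79.  74.  55.  64.  20.  29.  26.  27.  23.  24.  25.  18.  28.  25.  17.  26.  17.  11.  -1.  -3.  -2.]
 [ -0.   2.  29.  35.  27.  34.  81.  82.  71.  87.  87.  83.  81.  56.  24.  24.  22.  26.  22.  30.  23.  21.  35.  23.  28.  13.  -1.   4.  -0.]
 [  3.   0.  23.  35.  20.  25.  72.  80.  88.  84.  86.  83.  80.  64.  48.   7.  25.  24.  26.  29.  26.  28.  24.  30.  23.   5.  -0.   0.  -1.]
 [
[... 1748 characters left out ...]
  2.   7.   9.  -6.   5.]
 [  3.   6.  -0.  -2.  -2.   6.   2.   2.   1.   0.   2.  -3.  -0.   1.   2.   1.  -2.  -1.  -7.   1.   7.   1.  -2.   6.  -0.  -3.   7.  -2.  -6.]
 [  3.   6.   5.   1.   4.   0.  -0.   4.  -1.  -5.   1.   5.  -3.  -4.   4.  -4.  -1.   6.  -3.   6.  -5.   4.   0.   2.   2.   4.  -1.   4.  -9.]
 [ -5.  -1.   2.   1.  -4.  -1.  -0.   4.   1.  -4.  -7.  -5.  -1.   1.  -1.  -1.   1.   0.  -0.   1.   5.   3.   5.   4.   5.   4.  -3.  -1.  -3.]
 [ -1.   2.  -2. -10.   2.  -0.  -2.   1.   8.   0.   2.   5.   3.   9.   5.  -1.  -1.   7.   0.   5.   6.   3.  -5.  -1.  -1.  -1.  -4.  -1.   3.]]
[453.54777236 392.46527475  -8.64316402] [449.55592215 268.16548189  -0.23909048]
```

View pics/crop1.png

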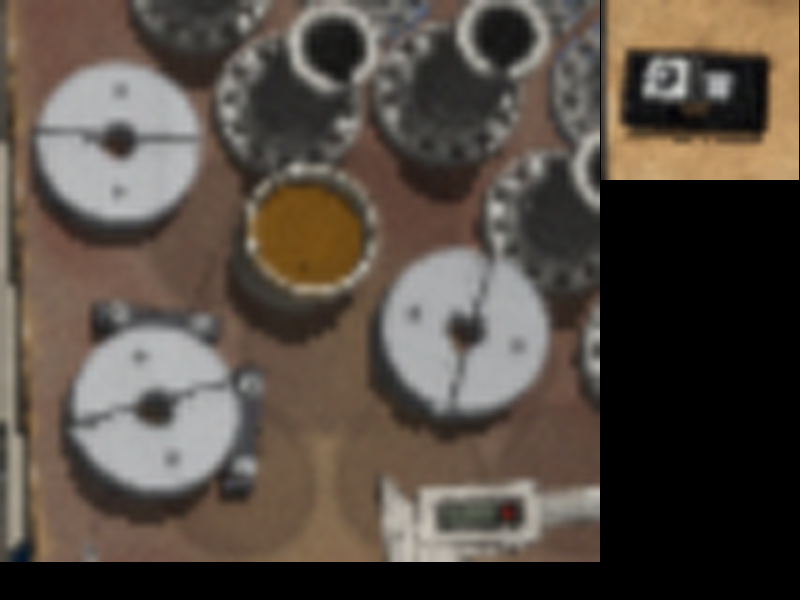

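Hub q, at full-image pixel (335.7,199.4), stands against the two bars, and its slot runs about 15° up to the right in the image. The gauge in its stand has its long side nearly along world y. Now I'll fit the hub circle, the slot line and the stand rectangle on their own planes.

```bash
cat >> h.py <<'E'
def ortho(c,x0,x1,y0,y1,z,s=0.5):
    "rectified view of plane z; row i -> x=x1-i*s, col j -> y=y1-j*s"
    X,Y=np.meshgrid(np.arange(x1,x0,-s),np.arange(y1,y0,-s),indexing="ij")
    T=np.linalg.inv(np.array(c["pose"])); p=np.stack([X,Y,np.full_like(X,z),np.ones_like(X)],-1)@T.T
    u=c["fx"]*p[...,0]/p[...,2]+c["cx"]; v=c["fy"]*p[...,1]/p[...,2]+c["cy"]
    return cv2.remap(np.asarray(c["image"]),u.astype(np.float32),v.astype(np.float32),cv2.INTER_CUBIC)
E
python3 - <<'E'
from h import *
d=np.load("top0.npz")
o=ortho(d,500,620,-460,-330,34); g=cv2.cvtColor(o,cv2.COLOR_BGR2GRAY)
for t in(110,130,150):
    m=(g>t).astype(np.uint8)
    m=cv2.morphologyEx(m,cv2.MORPH_OPEN,np.ones((9,9)))
    pts=[]
    n,l,st,_=cv2.connectedComponentsWithStats(m); keep=np.isin(l,[i for i in range(1,n) if st[i,4]>1500])
    k=np.argwhere(keep); h=cv2.convexHull(k[:,::-1].astype(np.int32))
    e=cv2.fitEllipse(h); print(t,"hub centre x,y",620-e[0][1]*.5,-330-e[0][0]*.5,"diam",np.array(e[1])*.5)
cx,cy=620-e[0][1]*.5,-330-e[0][0]*.5
# slot: darkest position per column of y, for |r| 14..38
P=[]
for y in np.r_[cy-37:cy-14:1,cy+14:cy+37:1]:
    j=int((-330-y)/.5); i0=int((620-cx)/.5); s=slice(i0-40,i0+41); col=255-g[s,j].astype(float); col=np.clip(col-np.percentile(col,70),0,None)
    k=np.argmax(np.where(abs(np.arange(-40,41)*-.5-(cy-y)*.28)<8,col,0)); w=np.zeros(81); a=slice(max(0,k-10),k+11); w[a]=col[a]; P.append((620-(i0-40+(w*np.arange(81)).sum()/w.sum())*.5,y))
P=np.array(P); f=np.polyfit(P[:,1]-cy,P[:,0],1); r=P[:,0]-np.polyval(f,P[:,1]-cy); print("slot x at cy",f[1],"dx/dy",f[0],"dir deg",np.degrees(np.arctan2(-1,-f[0])),"rms",r.std())
o2=ortho(d,400,510,270,390,26); g2=cv2.cvtColor(o2,cv2.COLOR_BGR2GRAY)
for t in(50,65,80):
    m=cv2.morphologyEx((g2<t).astype(np.uint8),cv2.MORPH_OPEN,np.ones((9,9))); c=max(cv2.findContours(m,0,1)[0],key=cv2.contourArea); e=cv2.minAreaRect(c)
    print(t,"stand",510-e[0][1]*.5,390-e[0][0]*.5,np.array(e[1])*.5,e[2])
W=world(d); w=W[222:248,130:163].reshape(-1,3); q=w[w[:,2]>66]; print("gauge top pts",q.mean(0),q.min(0),q.max(0))
out=np.zeros((520,520,3),np.uint8); a=cv2.resize(o,None,fx=2,fy=2); out=a[:,:520]; b=cv2.resize(o2,None,fx=1.5,fy=1.5)
cv2.imwrite("pics/ortho.png",np.hstack([out,cv2.copyMakeBorder(b[:480,:280],0,max(0,out.shape[0]-b.shape[0]),0,0,0)[:out.shape[0]]]))
E
```

```text
110 hub centre x,y 559.0138664245605 -392.14483642578125 diam [85.34606934 86.23418427]
130 hub centre x,y 558.6805953979492 -392.13659286499023 diam [82.94625092 83.32301331]
150 hub centre x,y 558.5179901123047 -392.02115631103516 diam [80.46751404 81.02275848]
slot x at cy 561.3927372658029 dx/dy -0.2532863331779696 dir deg -75.7866770627872 rms 0.6559726381002419
50 stand 447.83792877197266 324.7448272705078 [88.55281067 48.26950073] 3.3664603233337402
65 stand 448.0203094482422 325.0184326171875 [90.14627838 51.53155518] 2.7791669368743896
80 stand 447.2756767272949 325.15612030029297 [91.95795441 55.65624237] 3.1363582611083984
gauge top pts [452.25571836 327.65126762  78.76644491] [440.14170944 316.2049782   66.10250766] [465.35049031 340.56984156  89.49704797]
```

View pics/ortho.png

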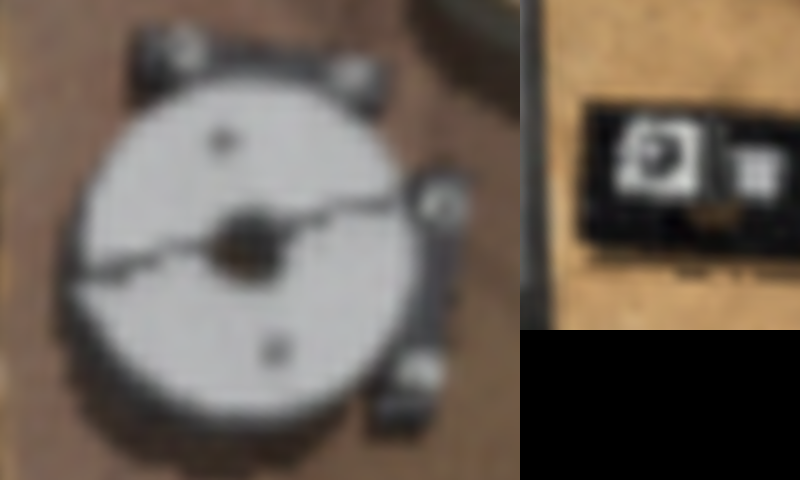

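Hub face: centre about (558.7,-392), diameter 83 (given as 84), top at z≈34, slot direction about -75.8°. Stand: centre (448,325), measured 88x48 (given as 86x48), yaw about -3°. Gauge: about (450,328). These agree with the given sizes, so I start moving toward the gauge.

Call:
{"fn": "arm_command", "kwargs": {"rows": [40, 40, 0, 8.5, 94, 40, 40, 0, 8.5, 94, 40, 40, 0, 8.5, 94, 40, 40, 0, 8.5, 94, 40, 40, 0, 8.5, 94]}}

```text
clock: 0.72
eef_pos: [348.1, -328.4, 216.4]
eef_rot: [-3.141, -0.0, 1.017]
wrist_force: [-0.2, -0.2, 0.4]
finger_gap: 94.1
```

Call:
{"fn": "arm_command", "kwargs": {"rows": [40, 40, 0, 8.5, 80, 40, 40, 0, 8.5, 80, 2, 48, 0, 8.5, 80, 2, 48, 0, 8.5, 80, 2, 48, 0, 8.5, 80]}}

```text
clock: 1.35
eef_pos: [432.9, -104.4, 216.2]
eef_rot: [-3.141, -0.0, 1.759]
wrist_force: [0.7, 0.5, 0.3]
finger_gap: 79.9
```

Call:
{"fn": "arm_command", "kwargs": {"rows": [2, 48, 0, 8.5, 70, 2, 48, 0, 8.5, 70, 2, 48, 0, 8.5, 70, 2, 48, 0, 8.5, 70, 2, 48, 0, 8.5, 70]}}

```text
clock: 1.98
eef_pos: [442.8, 135.6, 216.3]
eef_rot: [-3.141, -0.0, 2.501]
wrist_force: [0.7, -0.4, 1.2]
finger_gap: 69.7
```

Call:
{"fn": "arm_command", "kwargs": {"rows": [2, 48, -10, 8.5, 70, 2, 48, -10, 8.5, 70, 0, 48, -10, 8.5, 70, 0, 30, -10, 8.5, 70, 0, 0, 0, 0, 70]}}

```text
clock: 2.6
eef_pos: [446.4, 309.1, 175.2]
eef_rot: [-3.14, -0.002, 3.092]
wrist_force: [-0.1, -0.5, 0.0]
finger_gap: 69.8
```

Call:
{"fn": "arm_command", "kwargs": {"rows": [3, 18, 0, 0, 70, 0, 0, -40, 0, 70, 0, 0, -40, 0, 70, 0, 0, -23, 0, 70, 0, 0, 0, 0, 70]}}

```text
clock: 3.22
eef_pos: [450.0, 325.6, 72.6]
eef_rot: [-3.14, -0.002, 3.087]
wrist_force: [-0.4, 0.3, -0.5]
finger_gap: 70.1
```

```bash
python3 - <<'E'
from h import *
out=[]
for n,(u,v,w,h) in(("top",(118,205,64,60)),("side",(236,240,64,60))):
    c=cam(n); out.append(cv2.resize(c["image"][v:v+h,u:u+w],(400,375),interpolation=cv2.INTER_CUBIC))
cv2.imwrite("pics/pre.png",np.hstack(out)); print(manip.read_state()["eef_pos"])
E
```

```text
[450.84346582 326.2426126   74.67682434]
```

View pics/pre.png

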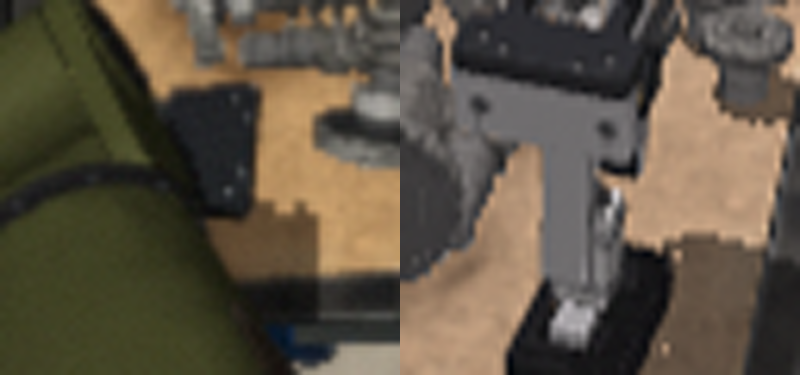

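The side view shows the fingers straddling the grip, with the foot end and the grip edge consistent with x≈450. I lower and close.

Call:
{"fn": "arm_command", "kwargs": {"rows": [0, 0, -21.4, 0, 70, 0, 0, 0, 0, 30, 0, 0, 0, 0, 15, 0, 0, 0, 0, 15, 0, 0, 0, 0, 15], "newtons": 55}}

```text
clock: 3.95
eef_pos: [450.4, 326.2, 52.6]
eef_rot: [3.141, 0.001, 3.089]
wrist_force: [-0.1, -0.4, -1.0]
finger_gap: 33.2
```

Call:
{"fn": "arm_command", "kwargs": {"rows": [0, 0, 0, 0, 15, 0, 0, 0, 0, 15]}}

```text
clock: 4.2
eef_pos: [450.3, 326.3, 52.4]
eef_rot: [3.141, 0.0, 3.09]
wrist_force: [-0.0, 1.5, 3.1]
finger_gap: 23.6
```

Call:
{"fn": "arm_command", "kwargs": {"rows": [0, 0, 10, 0, 15, 0, 0, 30, 0, 15, 0, 0, 40, 0, 15, 0, 0, 40, 0, 15, 0, -20, 28, 0, 15]}}

```text
clock: 4.82
eef_pos: [450.1, 306.3, 202.1]
eef_rot: [3.141, 0.001, 3.091]
wrist_force: [-0.3, 0.1, -2.8]
finger_gap: 23.6
```

Call:
{"fn": "arm_command", "kwargs": {"rows": [7, -45, 0, -5, 15, 7, -50, 0, -5, 15, 7, -50, 0, -5, 15, 7, -50, 0, -5, 15, 7, -50, 0, -5, 15]}}

```text
clock: 5.45
eef_pos: [484.9, 59.3, 200.5]
eef_rot: [-3.141, 0.0, 2.65]
wrist_force: [0.5, -0.1, -3.2]
finger_gap: 23.8
```

Call:
{"fn": "arm_command", "kwargs": {"rows": [7, -50, 0, -5, 15, 7, -50, 0, -5, 15, 7, -50, 0, -5, 15, 7, -50, 0, -5, 15, 7, -50, 0, -5, 15]}}

```text
clock: 6.08
eef_pos: [519.9, -190.6, 200.4]
eef_rot: [-3.141, -0.0, 2.214]
wrist_force: [0.6, 0.2, -2.4]
finger_gap: 23.9
```

Call:
{"fn": "arm_command", "kwargs": {"rows": [8, -50, 0, -5, 15, 8, -50, 0, -5, 15, 8.5, -50, 0, -6, 15, 9, -31.7, 0, -6.7, 15, 0, 0, 0, 0, 15]}}

```text
clock: 6.7
eef_pos: [553.1, -372.4, 199.3]
eef_rot: [-3.141, -0.001, 1.817]
wrist_force: [-1.2, -0.3, -2.2]
finger_gap: 23.9
```

```bash
python3 - <<'E'
from h import *
S=[manip.read_state()]
for n,(u,v,w,h) in(("top",(300,150,96,90)),("side",(226,100,96,90))):
    c=cam(n); S.append(manip.read_state()); cv2.imwrite(f"pics/{n}h.png",c["image"]); 
    o=cv2.resize(c["image"][v:v+h,u:u+w],(400,375),interpolation=cv2.INTER_CUBIC); out=o if n=="top" else np.hstack([out,o])
cv2.imwrite("pics/hub1.png",out)
for s in S: print(s["clock"],s["eef_pos"].round(2),np.degrees(s["eef_rot"]).round(2),s["wrist_force"].round(2),s["finger_gap"].round(1),s["joints"].round(3))
E
```

```text
Traceback (most recent call last):
AttributeError: 'float' object has no attribute 'round'
```

View pics/hub1.png

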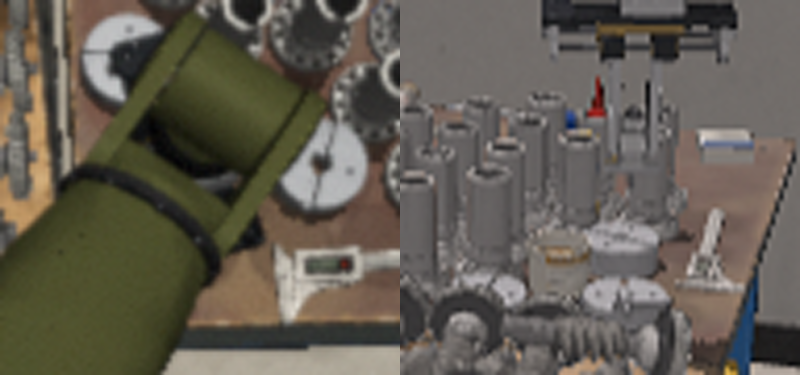

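The side view looks nearly along the slot, and the gauge hangs above the nest hub. I descend fast to just above the highest possible face, then slowly.

Call:
{"fn": "arm_command", "kwargs": {"rows": [0, 0, -40, 0, 15, 0, 0, -40, 0, 15, 0, 0, -25, 0, 15, 0, 0, -7, 0, 15, 0, 0, 0, 0, 15]}}

```text
clock: 7.42
eef_pos: [553.9, -370.2, 88.9]
eef_rot: [3.141, 0.0, 1.822]
wrist_force: [-1.0, 0.7, -1.4]
finger_gap: 23.8
```

```bash
python3 - <<'E'
from h import *
c=cam("side"); im=c["image"]; W=world(c)
o=cv2.resize(im[140:190,350-90:350-10] if 0 else im[130:185,260:310],(600,600*55//50),interpolation=cv2.INTER_CUBIC)[:600]
cv2.imwrite("pics/hub2.png",o); np.savez("side2.npz",**c)
T=np.linalg.inv(np.array(c["pose"]))
def pr(p): q=T@np.r_[p,1]; return (c["fx"]*q[0]/q[2]+c["cx"],c["fy"]*q[1]/q[2]+c["cy"],q[2])
d=np.array([.245,-.969,0]); h=np.array([558.7,-392,34])
for n,p in(("slot near",h-42*d),("slot far",h+42*d),("tip",[553.6,-370.7,45]),("foot",[553.6,-370.7,60])):
    a=pr(np.array(p)); print(n,np.round(a,1),"crop",round((a[0]-260)*12),round((a[1]-130)*12))
print([np.round(manip.read_state()[k],2) for k in("eef_pos","wrist_force")])
E
```

```text
slot near [ 279.6  175.  1694.9] crop 236 540
slot far [ 278.6  166.6 1769.8] crop 223 439
tip [ 279.4  170.5 1707.8] crop 233 486
foot [ 279.6  167.1 1701. ] crop 235 445
[array([ 554.11, -370.54,   89.49]), array([ 0.58, -0.36, -2.18])]
```

View pics/hub2.png

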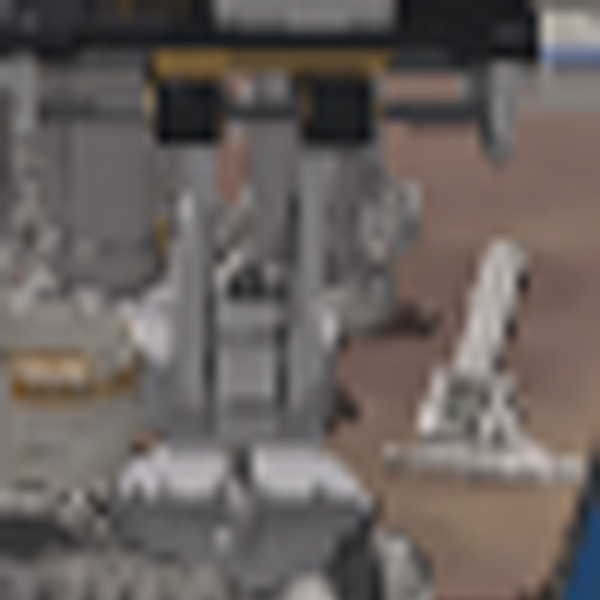

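The near slot mouth appears at crop column about 237 and the grip centre at about 250, though the projection predicts them almost in line. The gauge is therefore 2-3 mm off toward -x. I'll refine this from intensity profiles.

```bash
python3 - <<'E'
from h import *
im=cv2.cvtColor(np.load("side2.npz")["image"],cv2.COLOR_BGR2GRAY)
np.set_printoptions(linewidth=200)
print("cols",np.arange(270,294))
for r in list(range(150,180)): print(r,im[r,270:294])
E
```

```text
cols [270 271 272 273 274 275 276 277 278 279 280 281 282 283 284 285 286 287 288 289 290 291 292 293]
150 [ 93  84  69  79 117 125 116  92  91  95 115 101  95  79  70 119 117  93  95  86 107 133 103  97]
151 [ 96  91  84  69 120 118 116  92  72 155 113  94  90  72  69 120 119  75  90  77  88 113  94  98]
152 [ 99  97  85  68 131 115 116  92 146 124  73  68 122  95  87 118 118  74  83  85  81  69  86  99]
153 [ 91  85  72 106 134 115 116  92 141  56  69  52 100  75  95 118 117  76  94 101  83 105  86  98]
154 [ 81  82 131 159 146 114 118  77 111  49  60  49  71  53  93 117 120 131 128 110  94 108  87  96]
155 [150 134 151 135 126 115 117  66 125 113 110 107 110  86  94 117 139 132 118 109 105 101  82  70]
156 [151 165 163 153 125 114 117  72 130 128 127 127 128  96  93 116 136 163 109 111 108  92  69  50]
157 [127 186 171 172 131 114 118  72 107 114 114 100  98  58 103 116 129 174  94  90  79  61  51  48]
158 [123 161 174 173 130 114 117  75 101 105 105  97  98  61 115 116 120 139  59  87  83  81  84  86]
159 [137  98 142 161 120 115 119  62 122 117 117 120 122  83 119 117 115  97  8
[... 1362 characters left out ...]
 95  95  89  91  87  86  85  94  97  77  87  87  87  88  90  90  94  86  49  84 108 107]
174 [ 82  89  96  97  97 100  99  96 141 106  87  83  94  93  96  98  96  95  76  64  53 119 108 104]
175 [ 74  71  94  98 100 102 103 102 128 103  86  90 104 100 101 101  99  99  50  47  59 113 149 155]
176 [109 105  92  78  80 100 102 104 104  98  93  98 106 104 102  99  99  80  47  57  62  83 136 144]
177 [127 112 118 110 112 100 119 121 100 104 103 104 104 103 100  98  98  60  53  61  59  59 138 137]
178 [113 114 130 111 119 115 127 126 106  80 107 107 104  88 119 148 145  88  56  58  59  49 126 126]
179 [ 81 117 128 104 109 124 121 116 111  75  90  71  71  99 152 170 171 127  57  58  59  42 115 117]
```

Profiles: the grip is centred at column 280.0, where prediction gives 280.1. The slot is at about 279.45, against a blade prediction of about 279.25, so they align to within about 1 mm. Now I feel downward.

Call:
{"fn": "arm_command", "kwargs": {"rows": [0, 0, -2, 0, 15, 0, 0, -2, 0, 15, 0, 0, -1.5, 0, 15, 0, 0, -1, 0, 15, 0, 0, -0.5, 0, 15]}}

```text
clock: 8.1
eef_pos: [553.6, -370.7, 81.0]
eef_rot: [-3.142, -0.0, 1.821]
wrist_force: [0.5, 0.2, -1.9]
finger_gap: 24.1
```

Call:
{"fn": "arm_command", "kwargs": {"rows": [0, 0, -0.5, 0, 15, 0, 0, -0.5, 0, 15, 0, 0, -0.5, 0, 15]}}

```text
clock: 8.48
eef_pos: [553.6, -370.7, 79.5]
eef_rot: [-3.142, 0.0, 1.821]
wrist_force: [0.2, -0.4, -2.7]
finger_gap: 23.4
```

Call:
{"fn": "arm_command", "kwargs": {"rows": [0, 0, -0.5, 0, 15, 0, 0, -0.5, 0, 15]}}

```text
clock: 8.72
eef_pos: [553.6, -370.7, 78.5]
eef_rot: [-3.142, -0.0, 1.821]
wrist_force: [-0.3, 0.4, -1.9]
finger_gap: 23.4
```

Call:
{"fn": "arm_command", "kwargs": {"rows": [0, 0, -0.4, 0, 15, 0, 0, -0.4, 0, 15]}}

```text
clock: 8.98
eef_pos: [553.6, -370.7, 77.7]
eef_rot: [3.142, 0.0, 1.821]
wrist_force: [-0.8, 0.5, -2.3]
finger_gap: 23.4
```

Call:
{"fn": "arm_command", "kwargs": {"rows": [0, 0, -0.4, 0, 15, 0, 0, -0.4, 0, 15]}}

```text
clock: 9.22
eef_pos: [553.6, -370.6, 76.9]
eef_rot: [3.142, 0.0, 1.821]
wrist_force: [-0.2, -0.3, -2.9]
finger_gap: 23.7
```

Call:
{"fn": "arm_command", "kwargs": {"rows": [0, 0, -0.4, 0, 15]}}

```text
clock: 9.35
eef_pos: [553.6, -370.6, 76.5]
eef_rot: [3.142, 0.0, 1.821]
wrist_force: [-1.1, 0.4, -1.6]
finger_gap: 23.9
```

Call:
{"fn": "arm_command", "kwargs": {"rows": [0, 0, -0.4, 0, 15]}}

```text
clock: 9.48
eef_pos: [553.6, -370.6, 76.1]
eef_rot: [-3.142, -0.0, 1.821]
wrist_force: [-0.9, -0.0, -2.3]
finger_gap: 23.8
```

Call:
{"fn": "arm_command", "kwargs": {"rows": [0, 0, -0.4, 0, 15]}}

```text
clock: 9.6
eef_pos: [553.6, -370.6, 75.7]
eef_rot: [-3.142, -0.0, 1.821]
wrist_force: [-0.1, -0.8, -2.5]
finger_gap: 23.7
```

Call:
{"fn": "arm_command", "kwargs": {"rows": [0, 0, -0.4, 0, 15]}}

```text
clock: 9.72
eef_pos: [553.6, -370.7, 75.3]
eef_rot: [-3.142, 0.0, 1.821]
wrist_force: [-0.7, -0.3, -1.8]
finger_gap: 23.4
```

Call:
{"fn": "arm_command", "kwargs": {"rows": [0, 0, -0.4, 0, 15]}}

```text
clock: 9.85
eef_pos: [553.6, -370.7, 74.9]
eef_rot: [-3.142, -0.0, 1.821]
wrist_force: [-0.4, 0.4, -2.2]
finger_gap: 23.6
```

Call:
{"fn": "arm_command", "kwargs": {"rows": [0, 0, -0.4, 0, 15]}}

```text
clock: 9.98
eef_pos: [553.6, -370.7, 74.5]
eef_rot: [-3.142, 0.0, 1.821]
wrist_force: [-0.1, -0.2, -1.8]
finger_gap: 23.4
```

Call:
{"fn": "arm_command", "kwargs": {"rows": [0, 0, -0.5, 0, 15]}}

```text
clock: 10.1
eef_pos: [553.6, -370.7, 74.0]
eef_rot: [-3.141, -0.0, 1.821]
wrist_force: [-0.9, -0.4, -1.4]
finger_gap: 23.9
```

Call:
{"fn": "arm_command", "kwargs": {"rows": [0, 0, -0.5, 0, 15]}}

```text
clock: 10.22
eef_pos: [553.6, -370.7, 73.5]
eef_rot: [-3.141, -0.0, 1.821]
wrist_force: [-0.7, 0.4, -1.8]
finger_gap: 23.4
```

Call:
{"fn": "arm_command", "kwargs": {"rows": [0, 0, -0.5, 0, 15]}}

```text
clock: 10.35
eef_pos: [553.6, -370.7, 73.0]
eef_rot: [-3.141, -0.0, 1.821]
wrist_force: [-1.3, -1.5, -2.0]
finger_gap: 23.6
```

Call:
{"fn": "arm_command", "kwargs": {"rows": [0, 0, -0.5, 0, 15]}}

```text
clock: 10.48
eef_pos: [553.6, -370.7, 72.5]
eef_rot: [-3.142, 0.0, 1.821]
wrist_force: [-1.2, 0.8, -2.0]
finger_gap: 23.7
```

Call:
{"fn": "arm_command", "kwargs": {"rows": [0, 0, -0.5, 0, 15]}}

```text
clock: 10.6
eef_pos: [553.6, -370.7, 72.0]
eef_rot: [-3.142, -0.0, 1.821]
wrist_force: [-0.2, 0.1, -1.7]
finger_gap: 23.9
```

Tip is at about 29 with no contact and the face is at 34, so the blade is in the slot. I continue at 4 mm/s.

Call:
{"fn": "arm_command", "kwargs": {"rows": [0, 0, -0.6, 0, 15, 0, 0, -0.6, 0, 15]}}

```text
clock: 10.85
eef_pos: [553.6, -370.7, 70.8]
eef_rot: [-3.142, -0.0, 1.821]
wrist_force: [-1.5, -0.1, -2.5]
finger_gap: 23.2
```

Call:
{"fn": "arm_command", "kwargs": {"rows": [0, 0, -0.6, 0, 15, 0, 0, -0.6, 0, 15]}}

```text
clock: 11.1
eef_pos: [553.6, -370.7, 69.6]
eef_rot: [-3.142, 0.0, 1.821]
wrist_force: [-2.1, -0.3, -0.5]
finger_gap: 23.6
```

Call:
{"fn": "arm_command", "kwargs": {"rows": [0, 0, -0.6, 0, 15, 0, 0, -0.6, 0, 15]}}

```text
clock: 11.35
eef_pos: [553.7, -370.7, 69.0]
eef_rot: [3.142, 0.0, 1.821]
wrist_force: [-5.0, -0.1, 5.6]
finger_gap: 23.7
```

Call:
{"fn": "arm_command", "kwargs": {"rows": [0, 0, -0.6, 0, 15, 0, 0, -0.6, 0, 15]}}

```text
clock: 11.6
eef_pos: [553.7, -370.7, 67.9]
eef_rot: [3.141, 0.0, 1.821]
wrist_force: [-4.7, 1.3, 5.0]
finger_gap: 23.5
```

Contact of about 8 N at tip z≈26.5, but with -5 N sideways in x. I lift slightly to see whether it rubs a wall.

Call:
{"fn": "arm_command", "kwargs": {"rows": [0, 0, 1, 0, 15, 0, 0, 1.2, 0, 15]}}

```text
clock: 11.85
eef_pos: [553.5, -370.5, 69.1]
eef_rot: [-3.141, -0.0, 1.821]
wrist_force: [-1.6, -0.3, -3.4]
finger_gap: 23.6
```

Call:
{"fn": "arm_command", "kwargs": {"rows": [-0.5, -0.1, 0, 0, 15, 0, 0, 0, 0, 15]}}

```text
clock: 12.1
eef_pos: [553.3, -370.7, 69.4]
eef_rot: [3.141, 0.0, 1.821]
wrist_force: [-0.3, 0.4, -2.6]
finger_gap: 24.1
```

Call:
{"fn": "arm_command", "kwargs": {"rows": [-0.5, -0.1, 0, 0, 15, 0, 0, 0, 0, 15]}}

```text
clock: 12.35
eef_pos: [552.6, -370.8, 69.4]
eef_rot: [3.142, 0.0, 1.821]
wrist_force: [0.7, 0.4, -1.3]
finger_gap: 23.4
```

Call:
{"fn": "arm_command", "kwargs": {"rows": [-0.5, -0.1, 0, 0, 15, 0, 0, 0, 0, 15]}}

```text
clock: 12.6
eef_pos: [552.1, -371.0, 69.5]
eef_rot: [3.142, 0.0, 1.821]
wrist_force: [0.1, -0.3, -2.6]
finger_gap: 23.9
```

Call:
{"fn": "arm_command", "kwargs": {"rows": [-0.5, -0.1, 0, 0, 15, 0, 0, 0, 0, 15]}}

```text
clock: 12.85
eef_pos: [551.6, -371.1, 69.5]
eef_rot: [3.142, 0.0, 1.821]
wrist_force: [1.3, -0.9, -2.2]
finger_gap: 23.6
```

Call:
{"fn": "arm_command", "kwargs": {"rows": [-0.4, -0.1, 0, 0, 15, 0, 0, 0, 0, 15]}}

```text
clock: 13.1
eef_pos: [551.5, -371.1, 69.5]
eef_rot: [3.141, 0.0, 1.821]
wrist_force: [4.0, 0.5, -2.9]
finger_gap: 23.7
```

Both walls found (at about 0 and -2.2 mm), so the slot is confirmed. I centre and press down.

Call:
{"fn": "arm_command", "kwargs": {"rows": [1.3, 0.3, 0, 0, 15, 0, 0, 0, 0, 15, 0, 0, -0.6, 0, 15, 0, 0, -0.6, 0, 15]}}

```text
clock: 13.6
eef_pos: [552.4, -370.9, 68.2]
eef_rot: [-3.141, -0.0, 1.821]
wrist_force: [0.3, 0.3, -2.5]
finger_gap: 23.5
```

Call:
{"fn": "arm_command", "kwargs": {"rows": [0, 0, -0.7, 0, 15, 0, 0, -0.7, 0, 15, 0, 0, -0.7, 0, 15]}}

```text
clock: 13.98
eef_pos: [552.6, -371.0, 66.9]
eef_rot: [3.141, 0.0, 1.821]
wrist_force: [-3.9, 2.1, 5.2]
finger_gap: 23.6
```

Call:
{"fn": "arm_command", "kwargs": {"rows": [0, 0, -0.7, 0, 15, 0, 0, -0.7, 0, 15]}}

```text
clock: 14.22
eef_pos: [552.5, -370.9, 65.5]
eef_rot: [3.141, 0.0, 1.821]
wrist_force: [-3.4, 1.8, 5.9]
finger_gap: 23.6
```

Call:
{"fn": "arm_command", "kwargs": {"rows": [0, 0, -0.7, 0, 15, 0, 0, -0.7, 0, 15]}}

```text
clock: 14.48
eef_pos: [552.5, -371.0, 64.1]
eef_rot: [3.141, 0.0, 1.821]
wrist_force: [-3.9, 1.2, 5.4]
finger_gap: 23.8
```

Call:
{"fn": "arm_command", "kwargs": {"rows": [0, 0, -0.6, 0, 15]}}

```text
clock: 14.6
eef_pos: [552.6, -371.0, 63.5]
eef_rot: [3.141, 0.0, 1.821]
wrist_force: [-3.1, 2.5, 6.4]
finger_gap: 23.5
```

Call:
{"fn": "arm_command", "kwargs": {"rows": [0, 0, -0.6, 0, 15]}}

```text
clock: 14.72
eef_pos: [552.6, -370.9, 63.1]
eef_rot: [3.141, 0.0, 1.821]
wrist_force: [-5.4, 3.2, 10.3]
finger_gap: 23.4
```

Call:
{"fn": "arm_command", "kwargs": {"rows": [0, 0, -0.4, 0, 15]}}

```text
clock: 14.85
eef_pos: [552.6, -371.0, 63.1]
eef_rot: [3.141, 0.001, 1.821]
wrist_force: [-7.2, 3.5, 12.1]
finger_gap: 23.7
```

Call:
{"fn": "arm_command", "kwargs": {"rows": [0, 0, -0.4, 0, 15]}}

```text
clock: 14.98
eef_pos: [552.6, -371.0, 63.1]
eef_rot: [3.141, 0.001, 1.821]
wrist_force: [-7.7, 4.8, 16.7]
finger_gap: 23.6
```

Call:
{"fn": "arm_command", "kwargs": {"rows": [0, 0, -0.4, 0, 15, 0, 0, -0.3, 0, 15]}}

```text
clock: 15.22
eef_pos: [552.6, -371.0, 63.1]
eef_rot: [3.141, 0.001, 1.821]
wrist_force: [-10.9, 6.9, 21.5]
finger_gap: 23.9
```

Call:
{"fn": "arm_command", "kwargs": {"rows": [0, 0, 0, 0, 15, 0, 0, 0, 0, 15]}}

```text
clock: 15.48
eef_pos: [552.6, -371.0, 63.1]
eef_rot: [3.141, 0.001, 1.821]
wrist_force: [-10.2, 6.7, 19.7]
finger_gap: 23.5
```

```bash
python3 - <<'E'
from h import *
c=cam("side"); im=c["image"]; s=manip.read_state()
for k in("clock","eef_pos","eef_rot","wrist_force","moment"): print(k,np.round(s[k],3))
cv2.imwrite("pics/press.png",cv2.resize(im[130:185,255:315],(654,600),interpolation=cv2.INTER_CUBIC))
E
```

```text
clock 15.525
eef_pos [ 552.622 -371.008   63.074]
eef_rot [3.141e+00 1.000e-03 1.821e+00]
wrist_force [-9.441  6.423 20.24 ]
moment [ 1.273  1.957 -0.003]
```

View pics/press.png

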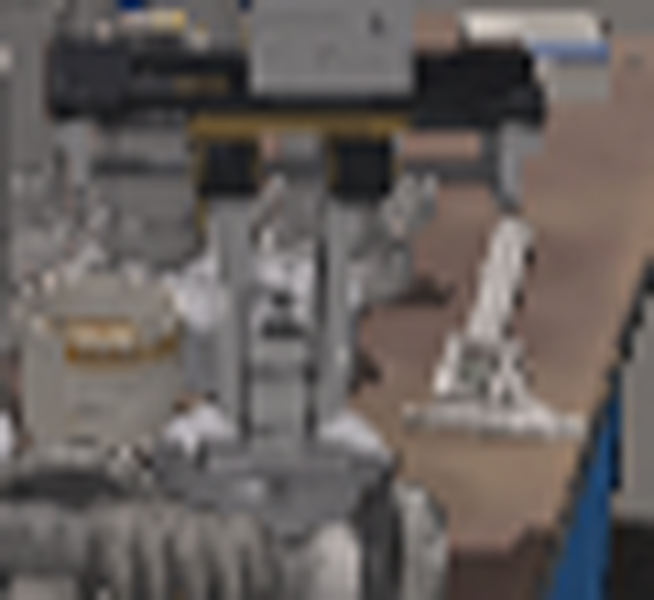

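Foot seated: z holds at 63.1 with 20 N up, and the side force points along the arm's radius (arm compliance). The picture shows the foot on the face and the tail risen out of the grip. I lift straight up and return.

Call:
{"fn": "arm_command", "kwargs": {"rows": [0, 0, 1.5, 0, 15, 0, 0, 2, 0, 15, 0, 0, 4, 0, 15, 0, 0, 10, 0, 15, 0, 0, 20, 0, 15]}}

```text
clock: 16.15
eef_pos: [552.3, -370.7, 98.7]
eef_rot: [-3.141, -0.001, 1.821]
wrist_force: [0.6, 0.0, -1.9]
finger_gap: 23.7
```

Call:
{"fn": "arm_command", "kwargs": {"rows": [0, 0, 35, 0, 15, 0, 0, 35, 0, 15, 0, 0, 31.9, 0, 15, -9, 31.9, 0, 6.7, 15, -8, 50, 0, 6, 15]}}

```text
clock: 16.77
eef_pos: [535.1, -288.8, 201.6]
eef_rot: [3.141, 0.002, 2.044]
wrist_force: [0.7, -0.3, -3.0]
finger_gap: 23.8
```

Call:
{"fn": "arm_command", "kwargs": {"rows": [-7.4, 50, 0, 5, 15, -7, 50, 0, 5, 15, -7, 50, 0, 5, 15, -7, 50, 0, 5, 15, -7, 50, 0, 5, 15]}}

```text
clock: 17.4
eef_pos: [499.9, -37.4, 201.6]
eef_rot: [3.141, 0.002, 2.481]
wrist_force: [0.5, -0.3, -1.8]
finger_gap: 23.6
```

Call:
{"fn": "arm_command", "kwargs": {"rows": [-7, 50, 0, 5, 15, -7, 50, 0, 5, 15, -7, 50, 0, 5, 15, -7, 50, 0, 5, 15, -7, 50, 0, 5, 15]}}

```text
clock: 18.02
eef_pos: [464.9, 212.7, 201.7]
eef_rot: [3.14, 0.002, 2.918]
wrist_force: [0.4, 0.3, -2.3]
finger_gap: 23.8
```

Call:
{"fn": "arm_command", "kwargs": {"rows": [-8, 45, 0, 5, 15, -7, 45, 0, 5, 15, 0, 25, 0, 0, 15, 0, 0, -30, 0, 15, 0, 0, -30, 0, 15]}}

```text
clock: 18.65
eef_pos: [450.3, 326.6, 140.8]
eef_rot: [3.14, 0.002, 3.09]
wrist_force: [-1.2, 0.6, -2.8]
finger_gap: 23.8
```

Call:
{"fn": "arm_command", "kwargs": {"rows": [0, 0, -30, 0, 15, 0, 0, -30, 0, 15, 0, 0, -18, 0, 15, 0, 0, -5, 0, 15, 0, 0, 0, 0, 15]}}

```text
clock: 19.27
eef_pos: [450.5, 326.3, 57.9]
eef_rot: [3.141, 0.001, 3.09]
wrist_force: [0.1, 0.3, -1.8]
finger_gap: 24.1
```

Call:
{"fn": "arm_command", "kwargs": {"rows": [0, 0, -1, 0, 15, 0, 0, -1, 0, 15, 0, 0, -0.7, 0, 15]}}

```text
clock: 19.65
eef_pos: [450.2, 326.1, 54.6]
eef_rot: [3.141, 0.0, 3.089]
wrist_force: [-0.3, 0.2, -2.8]
finger_gap: 23.5
```

Call:
{"fn": "arm_command", "kwargs": {"rows": [0, 0, -0.7, 0, 15]}}

```text
clock: 19.77
eef_pos: [450.2, 326.1, 53.7]
eef_rot: [3.142, 0.0, 3.09]
wrist_force: [-0.1, 0.6, -2.2]
finger_gap: 24.2
```

Call:
{"fn": "arm_command", "kwargs": {"rows": [0, 0, -0.5, 0, 15]}}

```text
clock: 19.9
eef_pos: [450.1, 326.0, 53.1]
eef_rot: [-3.142, -0.0, 3.09]
wrist_force: [-0.3, 0.0, -2.1]
finger_gap: 23.8
```

Call:
{"fn": "arm_command", "kwargs": {"rows": [0, 0, -0.5, 0, 15]}}

```text
clock: 20.02
eef_pos: [450.1, 326.1, 52.6]
eef_rot: [-3.142, -0.0, 3.09]
wrist_force: [-0.5, 0.3, -3.0]
finger_gap: 23.3
```

Call:
{"fn": "arm_command", "kwargs": {"rows": [0, 0, -0.4, 0, 15]}}

```text
clock: 20.15
eef_pos: [450.1, 326.1, 52.4]
eef_rot: [-3.142, 0.0, 3.089]
wrist_force: [-2.2, -1.3, 4.4]
finger_gap: 23.6
```

Call:
{"fn": "arm_command", "kwargs": {"rows": [0, 0, -0.3, 0, 15]}}

```text
clock: 20.27
eef_pos: [450.2, 326.1, 52.4]
eef_rot: [3.142, 0.0, 3.09]
wrist_force: [-3.4, -3.1, 7.6]
finger_gap: 23.7
```

Landed at the same height as at the start (52.4). I relieve the load, open and lift clear.

Call:
{"fn": "arm_command", "kwargs": {"rows": [0, 0, 0.3, 0, 15, 0, 0, 0, 0, 30, 0, 0, 0, 0, 50, 0, 0, 0, 0, 70, 0, 0, 0, 0, 70]}}

```text
clock: 20.9
eef_pos: [450.1, 326.1, 52.3]
eef_rot: [3.142, 0.0, 3.089]
wrist_force: [0.9, -0.3, -0.8]
finger_gap: 56.5
```

Call:
{"fn": "arm_command", "kwargs": {"rows": [0, 0, 0, 0, 70, 0, 0, 20, 0, 70, 0, 0, 40, 0, 70, 0, 0, 40, 0, 70, 0, 0, 40, 0, 70]}}

```text
clock: 21.52
eef_pos: [450.0, 326.0, 193.6]
eef_rot: [3.142, 0.0, 3.089]
wrist_force: [0.7, 0.1, -1.1]
finger_gap: 70.0
```

Call:
{"fn": "arm_command", "kwargs": {"rows": [0, -40, 20, 0, 70, 0, -50, 0, 0, 70, 0, -50, 0, 0, 70, -20, -50, 0, 0, 70, 0, 0, 0, 0, 70]}}

```text
clock: 22.15
eef_pos: [429.5, 134.0, 212.6]
eef_rot: [-3.142, 0.001, 3.086]
wrist_force: [0.0, 0.4, 0.3]
finger_gap: 70.1
```

```bash
python3 - <<'E'
from h import *
t=cam("top"); s=cam("side"); d=np.load("top0.npz")
def cr(im,u,v,w,h): return cv2.resize(im[v:v+h,u:u+w],(390,290),interpolation=cv2.INTER_CUBIC)
out=np.vstack([np.hstack([cr(t["image"],130,215,40,30),cr(s["image"],246,250,48,60)]),np.hstack([cr(d["image"],315,145,80,60),cr(t["image"],315,145,80,60)])])
cv2.imwrite("pics/final.png",out)
f=cv2.absdiff(t["image"],d["image"])[140:235,312:480].max(2); print("bench2 diff max/px>40",f.max(),(f>40).sum())
for k in("clock","eef_pos","wrist_force","finger_gap"): print(k,np.round(manip.read_state()[k],2))
E
```

```text
bench2 diff max/px>40 25 0
clock 22.25
eef_pos [430.39 136.13 212.61]
wrist_force [ 0.12  0.25 -0.33]
finger_gap 70.04
```

View pics/final.png

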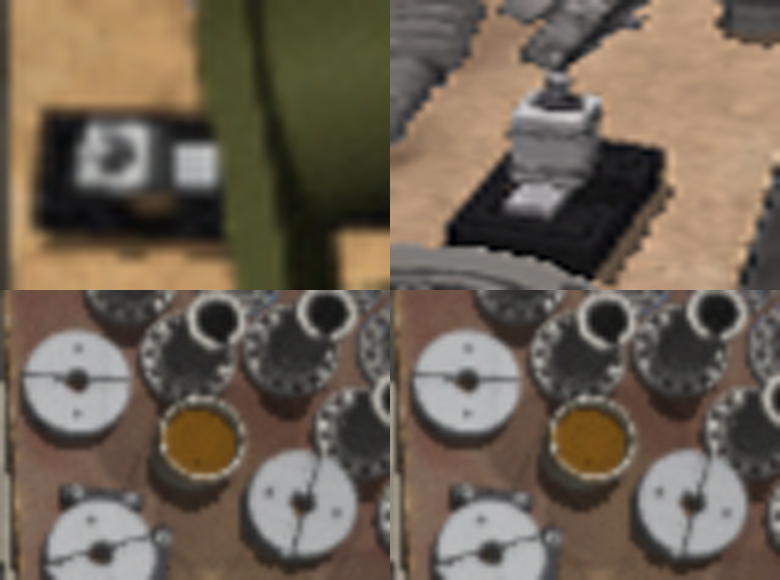

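The gauge stands upright in its stand with the foot inside the lips. The hubs look the same before and after.

```bash
python3 -c "
from cell import manip
print(manip.sign_off())"
```

```text
the job is handed in; nothing more can be done
None
```

I measured the slot in the hub that stands in the nest, put the gauge back on its stand with the reading held, and handed the job in at about 22 s on the clock.

- **Feeling in:** the first descent met about 8 N with 5 N sideways. I backed off, felt both slot walls (about 2.2 mm of play), centred and went down again at under 6 mm/s.
- **Pressing:** the foot stopped moving at TCP z 63.1 and held at about 20 N.
- **Reading:** my own estimate is roughly 9 mm deep. It comes from arm heights only; I could not read the gauge itself.
- **Putting back:** the gauge landed at the same height as at the start, with about 8 N at landing. The last pictures show it upright between the stand's lips. The top camera shows no change on the hub bench, and the gripper is clear of everything.

**Loose ends:**
- The sideways force reached about 12 N while pressing. It pointed along the arm's radius, so I took it as the arm giving under load.
- The face came out at about z 35.1 by touch, against 34 by camera. That is within the calibration.

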